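# Level the carving table with its two lifting knobs

## Task

The small plywood carving table on the green stand is standing crooked: turn its two red wing knobs until the plywood plate is level in every direction, to within a degree. Adjust it only with the knobs, without leaning on the plate, and leave the glue, tape, screwdriver and spare wooden blank where they lie.

Things in the scene. Friction and masses are not known exactly. Their poses are not given: they have to be found in the camera images.
- stand: Green cast base fixed to the bench, 250 mm (x) by 290 mm (y), 16 mm thick; origin: centre of its underside, z up. +x is the pivot's side (away from the robot), +y the left knob's side. Two yellow square pillars, 14 mm wide, stand at x -115, y +65 and -65 mm, 5 mm off the plate's near edge: their tops (z 68 mm) are flush with the plate's top face when it is level.
- plate: Plywood plate 205 mm (x) by 170 mm (y) by 14 mm, with a pale paddle blank strapped on top (25 mm high with its cleats) and a lug out to each knob's spindle. Tilts both ways on a ball pivot. Origin: the pivot, on the plate's top face, fixed at x 90, y 0, z 68 mm of the stand; z is square to the top face, so level means z vertical. Covers x -190 to +15 mm, y -85 to +85 mm in its frame.
- knob_left: Red wing knob on an upright spindle at x -23, y +113 mm of the stand, clear all round. Origin on its axis at its foot, 105 mm above the bench, z up; it turns but never rises. The wing is a bar 70 mm long along the knob's x (white mark on its +x half), 18 mm wide along y, 8 to 40 mm above the origin. Stiff (0.2 to 0.3 N m), stays where left. Stops are over 4 rad either side of level.
- knob_right: The same knob at x -23, y -113 mm of the stand. It stands on a rocker bar that the left knob tips, so it leans with the plate, by up to about 4 degrees (3 mm at the knob), until the left side is right. Either knob turned clockwise, seen from above, lifts the plate's lug at that knob by 3.8 mm per radian; anticlockwise lowers it.
- plate_mid (a point): Middle of the plate's top face, 90 mm to the near side of the pivot; same axes as the plate. The knobs are 160 mm from the pivot, on lines at right angles: one radian of one knob tilts the plate 0.0239 rad about the line from the pivot to the other knob. At the start the left lug is 7 to 11 mm too high, the right lug anywhere from 11 mm too low to 11 mm too high.
- glue: Bystander: white glue bottle, 60 mm across and 150 mm tall, standing; origin at the centre of its underside.
- tape: Bystander: black tape roll lying flat, 90 mm across, 40 mm high; origin at the centre of its underside.
- driver: Bystander: blue-handled screwdriver 200 mm long lying on the bench along its x.
- blank: Bystander: loose pale wooden blank about 225 mm long, 50 mm wide, 18 mm thick, lying flat along its x.

How it is judged:
At the end, for the whole second after the job is handed in: The plate's top face is within 1 degree (0.0175 rad) of level in every direction, plate and knobs at rest, and the bystanders are where they were (within 20 mm) (angle between plate's own z axis and vertical below 0.0175 rad and angular speed of plate below 0.01 rad/s and angular speed of each of knob_left, knob_right below 0.05 rad/s); the robot touches nothing.
It fails at once if the robot leans on the plate or pushes it (over 8 N) (contact force between any of the arm, the fingers and plate above 8 N).
It fails at once if a bystander is moved more than 20 mm or knocked over (distance of any of glue, tape, driver, blank from where it was at the start of the episode above 0.02 m or angle between glue's own z axis and vertical above 0.5 rad).
It also fails if it takes over 72 s, if anything falls off the work surface, if the arm or the gripper's body presses on something with over 40 N, if the wrist force passes 120 N, or if a joint passes its speed limit or range.

## Robot

A 6-joint arm with a two-finger parallel gripper is mounted at the origin on the work surface. World frame = base frame: x ahead of the robot, y to its left, z up, the work surface at z = 0. Lengths are in m, angles in rad, forces in N, time in s.
With the tool pointing down it reaches from about 0.35 to 0.775 m from the base axis. Payload 7.3 kg.
Tool frame: the origin (TCP) lies between the finger pads; the fingertips stand 14 mm ahead of it and the grasp point (between the pads) lies 5 mm behind it; z points along the fingers, y is the line along which they close (so a half turn about z gives the same grasp; the last joint's range is limited). The gripper opens to 92 mm and grips with 3 to 60 N. Pads are 19 mm wide; open, the fingers measure 130 mm over their backs; the gripper's body (75 mm by 190 mm) begins 47 mm behind the grasp point.
Start: joints at [-1.386, 0.342, 1.524, -0, 1.275, -0.146], TCP at [0.171, -0.497, 0.241] pointing down, gripper open.
Joint ranges: [-2.53, 2.53], [-0.77, 2.02], [0.04, 2.7], [-1, 4.14], [0.28, 2.66], [-3.11, 3.11]. Speed limits (rad/s): [2.57, 2.57, 3.14, 3.14, 3.14, 3.14].

## Interface

Orientations are given as [roll, pitch, yaw] about the fixed x, y, z axes, in that order (R = Rz(yaw) Ry(pitch) Rx(roll)).
In Python, from cell import robot, eyes gives the robot as it stands. The module is installed in compiled form; this text tells all that it offers.
- The arm moves only by the shell command python3 -m handwheel 'ROWS' [FORCE]. ROWS is JSON, one flat list of numbers, 5 for each row, row after row: the shift along the world's x, y, z in mm, then the turn about the world's z in rad, then the opening, from 0 (shut) to 1 (fully open). In form: [x, y, z, spin, jaw, x, y, z, spin, jaw, ...]. A call has 1 to 8 rows; each row shifts and turns the commanded pose from where the row before left it; what a row does not reach is not made up. A row lasts 1/10 s, in which the tool goes at most 50 mm and 8.59 degrees, less where a joint would pass 70% of its speed; a pose out of reach is approached as far as the arm can. A call with a gripper value outside its range is refused whole. The fingers move at their own pace and stop on an object; FORCE is the grip in N (left out, the last holds). Time passes only in rows, so rows that do not move let the fingers close. It gives the time, the measured TCP pose, the force, the opening and the grip force at its end, in the units of the state.
- robot.observe(): the state, without advancing time (a new reading comes with each control period).
- eyes.read_camera(name): name is "scene" or "top"; returns (picture, depth): 480x640x3 uint8, blue, green, red; 480x640 float32, m along the optical axis (not along the pixel's ray), 0 where there is no reading.
- eyes.calibration(name): a dict with "fx", "fy", "cx", "cy" (pixels), "world_to_cam" (4x4, takes a point from world to camera coordinates). Camera axes: x right, y down, z forward; pixel columns grow to the right and rows downward; lengths in m; the calibration is good to about 2 mm. A picture is of the moment at which its call begins. calibration takes no time and is no camera call.
- robot.hand_in(): hands the job in; it is judged then, once.
The state is a dict: "time": time; "qpos": joint angles; "qvel": joint speeds; "joint_efforts": joint torques, N m; "tool_pos": TCP position; "tool_rot": TCP orientation; "contact_force": force on the tool from outside, world axes, zero at the start; "torque": the same for the moment, N m; "opening": finger opening in m; "grip_force": force on a finger pad.
Only numpy, scipy, OpenCV 4.12 (cv2) and the standard library are available. Lean on these libraries where they do the work, as an engineer would, in place of code of your own. Each camera call takes 0.05 s, during which the arm holds its last target. There are 200 camera calls.

## Working session

There is one attempt and no reset: what is moved stays moved. The work goes in short steps, Python scripts to look and compute and a shell command to move; the robot and the scene stay as the last step left them, time stands still between calls to the robot, and variables do not carry over. Pictures are saved under pics/ and viewed, at most 10 in all, crops included, and the job is handed in when it is done.

```bash
mkdir -p pics
cat > h.py <<'E'
import numpy as np, cv2
from cell import robot, eyes
def cam(n):
    im,d=eyes.read_camera(n); return im,d,eyes.calibration(n)
def pts(d,c,mask=None):
    v,u=np.nonzero((d>0) if mask is None else (mask>0)&(d>0)); z=d[v,u]
    P=np.c_[(u-c['cx'])/c['fx']*z,(v-c['cy'])/c['fy']*z,z,np.ones(len(z))]
    return (P@np.linalg.inv(c['world_to_cam']).T)[:,:3],u,v
E
python3 - <<'E'
from h import *
for n in ('scene','top'):
    im,d,c=cam(n); cv2.imwrite(f'pics/{n}0.png',im); np.savez(f'{n}0.npz',im=im,d=d)
    print(n,np.linalg.inv(c['world_to_cam']).round(3).tolist(),c['fx'])
print(robot.observe())
E
```

```text
scene [[0.629, 0.664, -0.404, 0.959], [0.777, -0.53, 0.339, -0.31], [0.011, -0.527, -0.85, 0.845], [0.0, 0.0, 0.0, 1.0]] 453.1039865346252
top [[-0.022, -0.991, 0.13, 0.49], [-0.999, 0.026, 0.035, -0.011], [-0.038, -0.129, -0.991, 1.034], [0.0, 0.0, 0.0, 1.0]] 474.34219254199195
{'time': 0.1, 'qpos': array([-1.38606595e+00,  3.42641495e-01,  1.52494294e+00,  3.02701102e-05,
        1.27540978e+00, -1.45990708e-01]), 'qvel': array([-0.00037551, -0.00083184, -0.0022644 ,  0.00056161,  0.00030044,
       -0.00070321]), 'joint_efforts': array([ 1.76556321e-03, -4.32005882e+01, -2.44693029e+01,  7.19596515e-02,
        5.25688590e-02, -3.73398439e-05]), 'tool_pos': array([ 0.1704487 , -0.4961841 ,  0.24011296]), 'tool_rot': array([-3.14021022e+00, -2.32527030e-04,  3.30712095e-01]), 'contact_force': array([-1.18150009, -0.65646373, -0.32729787]), 'torque': array([-0.06682793,  0.00781618,  0.03012088]), 'grip_force': 0.0, 'opening': 0.0917270441693528}
```

View pics/scene0.png

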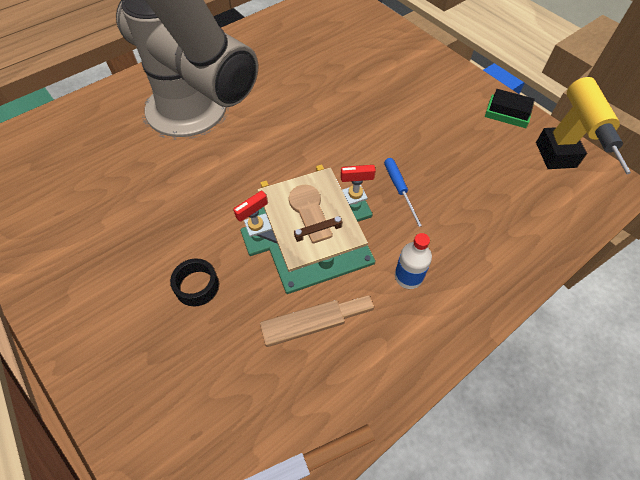

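View pics/top0.png

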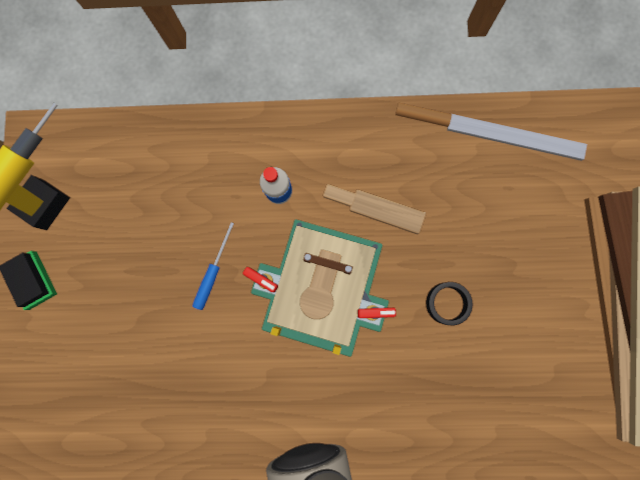

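The scene view shows the left knob near (358,173) and the right knob near (251,206). In the top view they are at (260,279) and (377,313), with the driver at (213,270) left of the left knob and the glue at (275,185). Next I measure knobs, pillars and plate.

```bash
cat >> h.py <<'E'
def red(im,d,c):
    h=cv2.cvtColor(im,cv2.COLOR_BGR2HSV)
    m=(((h[...,0]<8)|(h[...,0]>172))&(h[...,1]>150)&(h[...,2]>90)).astype(np.uint8)
    w=((h[...,1]<60)&(h[...,2]>170)).astype(np.uint8)
    return m,w
def plane(im,d,c):
    # plywood: fit plane to plate colour near z .04-.1, robust
    h=cv2.cvtColor(im,cv2.COLOR_BGR2HSV)
    P,u,v=pts(d,c); P0=P
    s=(abs(P[:,2]-.07)<.035)
    hh=h[v,u].astype(int)
    s&=(hh[:,0]>8)&(hh[:,0]<28)&(hh[:,1]<130)&(hh[:,2]>150)
    s&=(np.hypot(P[:,0]-PC[0],P[:,1]-PC[1])<.15)
    P=P[s]; k=np.ones(len(P),bool)
    for t in (.02,.008,.004,.003,.003,.003):
        A=np.c_[P[:,:2]-PC,np.ones(len(P))]; x=np.linalg.lstsq(A[k],P[k,2],rcond=None)[0]
        k=abs(A@x-P[:,2])<t
    return x,k.sum(),P[k]
PC=np.array([.41,-.01])
def knobs(im,d,c):
    m,w=red(im,d,c); n,L,st,ce=cv2.connectedComponentsWithStats(m)
    out=[]
    for i in range(1,n):
        if st[i,4]<60: continue
        P,u,v=pts(d,c,cv2.erode((L==i).astype(np.uint8),np.ones((2,2))))
        out.append((ce[i].round(1),st[i,4],P))
    return out
E
python3 - <<'E'
from h import *
np.set_printoptions(precision=4,suppress=True)
for n in ('scene','top'):
    z=np.load(n+'0.npz'); im,d=z['im'],z['d']; c=eyes.calibration(n); print(n)
    for ce,a,P in knobs(im,d,c):
        zt=np.percentile(P[:,2],90); T=P[P[:,2]>zt-.008]
        (cx,cy),wh,ang=cv2.minAreaRect((T[:,:2]*1000).astype(np.float32))
        print('red',ce,a,'ztop',zt,'rect',np.array([cx,cy]),np.array(wh),ang)
    h=cv2.cvtColor(im,cv2.COLOR_BGR2HSV)
    y=((h[...,0]>19)&(h[...,0]<30)&(h[...,1]>180)&(h[...,2]>120)).astype(np.uint8)
    N,L,st,ce=cv2.connectedComponentsWithStats(y)
    for i in range(1,N):
        if 15<st[i,4]<400:
            P,_,_=pts(d,c,L==i); print('yel',ce[i],st[i,4],np.median(P,0),P[:,2].max())
    g=((h[...,0]>65)&(h[...,0]<95)&(h[...,1]>80)).astype(np.uint8)
    P,_,_=pts(d,c,g); P=P[(abs(P[:,2]-.016)<.008)&(np.hypot(*(P[:,:2]-PC).T)<.25)]
    print('stand',len(P),np.median(P[:,2]),cv2.minAreaRect((P[:,:2]*1000).astype(np.float32)))
    x,k,_=plane(im,d,c); print('plane',x,k)
    P,_,_=pts(d,c); q=P[(abs(P[:,2])<.012)&(np.hypot(*(P[:,:2]-PC).T)<.35)]; A=np.c_[q[:,:2]-PC,np.ones(len(q))]
    print('bench',np.linalg.lstsq(A,q[:,2],rcond=None)[0])
E
```

```text
scene
red [358.1 173.1] 479 ztop 0.14411385058820392 rect [536.36   130.6569] [67.9328 16.816 ] 55.42771530151367
red [250.8 205.6] 495 ztop 0.14512829350480017 rect [468.9767 -88.1847] [66.5163 15.7266] 89.41735076904297
red [421.4 240.7] 213 ztop 0.15068923556848757 rect [738.0392 107.4413] [24.7443 26.2592] 7.247736930847168
yel [582.6842 110.4211] 19 [0.73   0.5993 0.1695] 0.17521433834315348
yel [612.    122.451] 51 [0.7927 0.6026 0.1836] 0.19476008060169447
yel [574.9417 134.3495] 103 [0.7367 0.6309 0.0857] 0.14791043628438194
yel [592.2903 135.5806] 31 [0.779  0.5848 0.1445] 0.1587683894817261
stand 2463 0.01506115901746663 ((520.47705078125, -57.44557189941406), (400.49383544921875, 212.24417114257812), 55.807350158691406)
plane [-0.0444  0.0256  0.0762] 2586
bench [-0.0002 -0.0002 -0.0005]
top
red [270.  174.1] 168 ztop 0.1519405205037363 rect [733.9202 107.5308] [23.7162 22.1476] 43.93708038330078
red [257.6 277.7] 283 ztop 0.14648439947203312 rect [533.0033 129.6507] [65.2928 15.8401] 57.8839225769043
red [373.6 312.6] 276 ztop 0.1474297377112927 rect [465.6284 -86.9601] [64.9903 14.8162] 88.74833679199219
yel [274.9123 331.0702] 57 [0.432  0.1116 0.0671] 0.07238928776520526
yel [336.3077 349.7308] 52 [ 0.3925 -0.0104  0.0679] 0.07113681949933492
stand 1992 0.01599673140828972 ((520.7691650390625, 15.881393432617188), (286.35443115234375, 247.3782196044922), 72.50341796875)
plane [-0.0442  0.0244  0.0771] 3622
bench [ 0.0005 -0.0002  0.0001]
```

Left wing is centred at (535,130) mm, axis 0.99 rad. Right wing is at (467,-87), axis 1.555. Plate slopes are -0.044 in x and +0.025 in y, so the left lug is about 7 mm high (1.84 rad anticlockwise) and the right about 4.4 mm high (1.2 rad anticlockwise). I start with the left knob.

```bash
python3 -m handwheel '[24,41,0,0.05,1,24,41,0,0.05,1,24,41,0,0.05,1,24,41,0,0.05,1,24,41,0,0.05,1,24,41,0,0.05,1,24,41,0,0.05,1,24,41,0,0.05,1]'
python3 -m handwheel '[22,37,0,0.03,1,22,37,0,0.03,1,22,37,0,0.03,1,22,37,0,0.03,1,22,37,0,0.03,1,22,37,0,0.03,1,22,37,0,0.03,1,0,0,0,0,1]'
```

```text
time: 0.9
tool_pos: [0.363, -0.1667, 0.2407]
tool_rot: [3.141, 0.0, 0.733]
contact_force: [1.0, -0.5, 0.0]
opening: 0.0917
grip_force: 0.0
time: 1.7
tool_pos: [0.518, 0.0944, 0.2399]
tool_rot: [-3.141, -0.001, 0.946]
contact_force: [-0.4, -0.5, -0.3]
opening: 0.0923
grip_force: 0.0
```

```bash
python3 -m handwheel '[17,36,0,0.04,1,0,0,-30,0,1,0,0,-30,0,1,0,0,-30,0,1,0,0,-21,0,1,0,0,0,0,1]'
python3 -m handwheel '[0,0,0,0,0.05,0,0,0,0,0.05,0,0,0,0,0.05,0,0,0,0,0.05,0,0,0,0,0.05,0,0,0,0,0.05,0,0,0,0,0.05,0,0,0,0,0.05]' 50
```

```text
time: 2.3
tool_pos: [0.5313, 0.1258, 0.1267]
tool_rot: [-3.136, 0.005, 0.98]
contact_force: [-0.6, -0.4, 0.0]
opening: 0.0919
grip_force: 0.0
time: 3.1
tool_pos: [0.5335, 0.1264, 0.1297]
tool_rot: [3.142, 0.0, 0.981]
contact_force: [-0.0, 0.0, -0.0]
opening: 0.0323
grip_force: 0.0
```

```bash
python3 -m handwheel '[1,3,0,0,0.05,0,0,0,0,0.05,0,0,0,0,0.05,0,0,0,0,0.05,0,0,0,0,0.05,0,0,0,0,0.05]' 50
```

```text
time: 3.7
tool_pos: [0.533, 0.1309, 0.1297]
tool_rot: [-3.138, 0.0, 0.981]
contact_force: [-5.7, 6.2, 3.3]
opening: 0.018
grip_force: 49.9
```

```bash
python3 -m handwheel '[0,0,0,0.11,0.05,0,0,0,0.11,0.05,0,0,0,0.11,0.05,0,0,0,0.11,0.05,0,0,0,0.11,0.05,0,0,0,0.11,0.05,0,0,0,0.11,0.05,0,0,0,0.11,0.05]' 60
python3 -m handwheel '[0,0,0,0.12,0.05,0,0,0,0.12,0.05,0,0,0,0.12,0.05,0,0,0,0.12,0.05,0,0,0,0.12,0.05,0,0,0,0.12,0.05,0,0,0,0.12,0.05,0,0,0,0,0.05]' 60
python3 - <<'E'
from h import *
for n in ('scene','top'):
    x,k,_=plane(*cam(n)); print(n,x,k)
E
```

```text
time: 4.5
tool_pos: [0.5331, 0.1309, 0.1296]
tool_rot: [-3.139, -0.003, 1.865]
contact_force: [-4.8, 5.4, 3.9]
opening: 0.0174
grip_force: 59.9
time: 5.3
tool_pos: [0.533, 0.1309, 0.1297]
tool_rot: [3.141, -0.004, 2.705]
contact_force: [-6.4, 6.5, 3.7]
opening: 0.0177
grip_force: 59.9
scene [-0.02776661 -0.01127501  0.07265712] 2434
top [-0.00064796  0.01444198  0.07227804] 2422
```

```bash
python3 -m handwheel '[0,0,0,0,0.6,0,0,0,0,0.6,0,0,0,0,0.6,0,0,0,0,0.6,0,0,30,0,0.6,0,0,40,0,0.6,-10,-30,40,-0.1,0.8,-16,-46,0,-0.15,1]'
python3 -m handwheel '[-16,-46,0,-0.15,1,-16,-46,0,-0.15,1,-16,-46,0,-0.15,1,-16,-46,0,-0.15,1,-16,-46,0,-0.15,1,-16,-46,0,-0.15,1,-16,-46,0,-0.1,1,-16,-46,0,0,1]'
python3 - <<'E'
from h import *
np.set_printoptions(precision=4,suppress=True)
for n in ('scene','top'):
    im,d,c=cam(n); cv2.imwrite(f'pics/{n}1.png',im)
    x,k,P=plane(im,d,c); print(n,x,k,P.mean(0))
    for ce,a,P in knobs(im,d,c):
        zt=np.percentile(P[:,2],90); T=P[P[:,2]>zt-.008]
        (cx,cy),wh,ang=cv2.minAreaRect((T[:,:2]*1000).astype(np.float32)); print(ce,a,zt,cx,cy,wh,ang)
E
```

```text
time: 6.2
tool_pos: [0.5116, 0.0545, 0.2442]
tool_rot: [3.134, 0.009, 2.449]
contact_force: [1.0, -1.2, 0.3]
opening: 0.0664
grip_force: 0.0
time: 7.0
tool_pos: [0.3797, -0.3159, 0.2392]
tool_rot: [3.141, 0.0, 1.447]
contact_force: [1.4, -0.5, 1.1]
opening: 0.0918
grip_force: 0.0
scene [-0.027  -0.0111  0.0726] 2458 [0.4829 0.0135 0.0703]
[357.3 172.5] 340 0.1448938482759045 535.8768920898438 129.61741638183594 (17.150678634643555, 68.07827758789062) 65.60722351074219
[251.5 204.6] 496 0.14450699281118415 467.6728820800781 -85.89578247070312 (16.442365646362305, 66.7401123046875) 0.2617027759552002
[421.4 240.7] 213 0.1505758980154454 737.8677368164062 107.13674926757812 (24.45664405822754, 26.26719856262207) 6.5959930419921875
top [-0.0271 -0.0116  0.0735] 3549 [0.4785 0.0164 0.0714]
[270. 174.] 167 0.152148636753635 733.9393920898438 107.56539154052734 (23.336225509643555, 22.03030014038086) 42.2926025390625
[259.2 281.2] 332 0.1469650679636682 532.662353515625 129.89447021484375 (14.571317672729492, 67.12044525146484) 65.23917388916016
[372.8 313.3] 283 0.14677888920823332 464.2692565917969 -84.96803283691406 (15.51240348815918, 65.39952850341797) 1.617735743522644
```

View pics/top1.png

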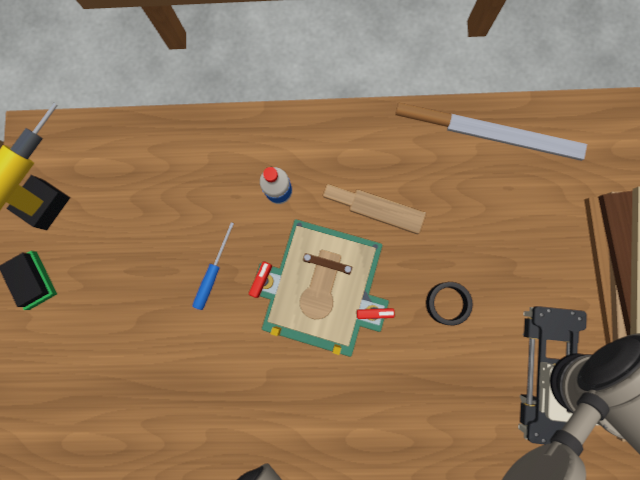

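The top view shows the left wing turned 1.72 rad, bystanders unmoved and the arm clear at the right. Slopes are now (-0.027,-0.011), so the left lug is about 0.4 mm off and the right 4.7 mm high, needing +1.23 rad. Next is the right knob at (466,-85), axis 1.585.

```bash
python3 -m handwheel '[17,46,0,0.03,1,17,46,0,0.03,1,17,46,0,0.03,1,17,46,0,0.03,1,18,46,0,0.02,1,0,0,0,0,1,0,0,-30,0,1,0,0,-30,0,1]'
python3 -m handwheel '[0,0,-30,0,1,0,0,-10,0,1,0,0,0,0,1]'
```

```text
time: 7.9
tool_pos: [0.4672, -0.0836, 0.179]
tool_rot: [3.139, 0.001, 1.592]
contact_force: [0.8, -0.0, -0.5]
opening: 0.0919
grip_force: 0.0
time: 8.2
tool_pos: [0.4659, -0.0839, 0.1381]
tool_rot: [-3.139, -0.001, 1.59]
contact_force: [0.2, -0.0, -0.5]
opening: 0.0917
grip_force: 0.0
```

```bash
python3 -m handwheel '[0,-1.5,-9,0,0.05,0,0,0,0,0.05,0,0,0,0,0.05,0,0,0,0,0.05,0,0,0,0,0.05,0,0,0,0,0.05,0,0,0,0,0.05,0,0,0,0,0.05]' 50
python3 -m handwheel '[0,0,0,0,0.05,0,0,0,0,0.05,0,0,0,0,0.05,0,0,0,0,0.05,0,0,0,0,0.05,0,0,0,0,0.05]' 60
```

```text
time: 9.0
tool_pos: [0.4668, -0.0854, 0.13]
tool_rot: [3.141, 0.0, 1.591]
contact_force: [-0.6, -0.1, 0.5]
opening: 0.0325
grip_force: 0.0
time: 9.6
tool_pos: [0.4646, -0.0854, 0.1298]
tool_rot: [-3.137, -0.0, 1.591]
contact_force: [-8.4, -1.0, 6.5]
opening: 0.018
grip_force: 60.0
```

```bash
python3 -m handwheel '[0,0,0,0.12,0.05,0,0,0,0.12,0.05,0,0,0,0.12,0.05,0,0,0,0.12,0.05,0,0,0,0.12,0.05,0,0,0,0.12,0.05,0,0,0,0.12,0.05,0,0,0,0.12,0.05]'
python3 -m handwheel '[0,0,0,0.09,0.05,0,0,0,0.09,0.05,0,0,0,0.09,0.05,0,0,0,0,0.05,0,0,0,0,0.05]'
python3 -m handwheel '[0,0,0,0,0.6,0,0,0,0,0.6,0,0,0,0,0.6,0,0,0,0,0.6,0,0,30,0,0.6,0,0,40,0,0.6,0,0,40,0,0.6]'
python3 -m handwheel '[-15,-46,0,-0.1,1,-15,-46,0,-0.1,1,-15,-46,0,-0.1,1,-15,-46,0,-0.1,1,-15,-46,0,0,1,0,0,0,0,1]'
python3 - <<'E'
from h import *
np.set_printoptions(precision=4,suppress=True)
for n in ('scene','top'):
    im,d,c=cam(n); cv2.imwrite(f'pics/{n}2.png',im)
    x,k,P=plane(im,d,c); print(n,x,k,P.mean(0))
    for ce,a,P in knobs(im,d,c):
        zt=np.percentile(P[:,2],90); T=P[P[:,2]>zt-.008]
        (cx,cy),wh,ang=cv2.minAreaRect((T[:,:2]*1000).astype(np.float32)); print(ce,a,zt,cx,cy,wh,ang)
E
```

```text
time: 10.4
tool_pos: [0.4651, -0.0852, 0.1298]
tool_rot: [-3.14, -0.003, 2.555]
contact_force: [-6.4, -0.0, 4.8]
opening: 0.018
grip_force: 60.0
time: 10.9
tool_pos: [0.4652, -0.085, 0.1298]
tool_rot: [-3.141, -0.004, 2.822]
contact_force: [-6.2, 2.5, 4.1]
opening: 0.0177
grip_force: 60.0
time: 11.6
tool_pos: [0.4664, -0.0854, 0.241]
tool_rot: [3.141, -0.001, 2.821]
contact_force: [0.9, -0.1, -0.3]
opening: 0.0547
grip_force: 0.0
time: 12.2
tool_pos: [0.3899, -0.3205, 0.2397]
tool_rot: [-3.14, 0.001, 2.415]
contact_force: [-0.5, 0.3, 0.1]
opening: 0.0914
grip_force: 0.0
scene [-0.0017  0.0018  0.0675] 2522 [0.4809 0.012  0.0674]
[357.3 172.5] 341 0.1448080951052074 535.7962646484375 129.71749877929688 (17.080097198486328, 65.63745880126953) 65.7021484375
[250.8 203.9] 307 0.1454548615598652 467.17523193359375 -85.18993377685547 (16.651466369628906, 65.63587951660156) 71.00989532470703
[421.4 240.7] 213 0.15043292026598468 737.7698974609375 107.25808715820312 (23.874332427978516, 25.501718521118164) 13.208675384521484
top [-0.0005  0.0031  0.0683] 3538 [0.4785 0.0159 0.0683]
[270. 174.] 167 0.15242975489352134 734.0392456054688 107.55441284179688 (22.954057693481445, 22.1988582611084) 42.68925476074219
[259.2 281.2] 332 0.14662922583640875 532.574951171875 130.0592041015625 (14.488943099975586, 67.037841796875) 66.51679229736328
[374.  315.7] 292 0.147104092258749 464.0990295410156 -84.61796569824219 (15.720160484313965, 65.79551696777344) 71.55193328857422
```

View pics/scene2.png

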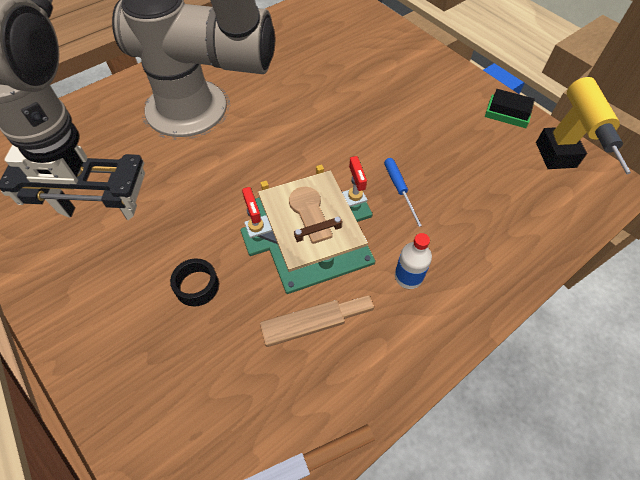

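The scene view shows the plate flush with the yellow pillars at (265,185) and (320,169). Both wings are turned, the arm is clear and the bystanders are in place. Both cameras give a tilt of about 0.003 rad, against a limit of 0.0175. The bench reads flat to 0.0005, so this is not a calibration tilt.

```bash
python3 -c "
from cell import robot
print(robot.hand_in())"
```

```text
the job is handed in; nothing more can be done
None
```

The job is handed in: I turned the left knob 1.72 rad and the right knob 1.23 rad anticlockwise, both cameras then read the plate about 0.003 rad (0.2°) from level at about 12 s, and the bystanders look unmoved; no verdict was returned.

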